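# Park the marbling stylus in the tray's eyelet

## Task

Get the paper-marbling table ready: take the stylus with the thick handle out of the wooden tool block and put it point first through the wide eyelet clamped on the rim of the tray. Lower it in until its round drip guard rests flat on the eyelet - do not let it drop in - then let go, and leave the other two tools standing in the block.

Things in the scene. Friction and masses are not known exactly. Their poses are not given: they have to be found in the camera images.
- stylus: Stylus, 156 mm, thickest and tallest of 3 tools standing point down in a fixed wooden block (any of its 3 holes). Origin: tip of point; z up the handle; round about z. From the tip: steel shank 8 mm thick, 60 long, last 16 tapered; drip guard 46 across, z 60-66, resting on the block's top (66 above table); wooden handle 26 thick, z 75-148. 0.1 kg. About 4 mm play in the hole; lifts straight out.
- eyelet (a point): Centre of the wide eyelet's flat upper face, 85 mm above the table, z up. Level dark steel ring, 58 mm across, 8 thick, 30 mm hole, fixed on the robot-side rim of the steel tray (walls 66 high), over its inside. Stylus home: tip 60 mm below this point. A small eyelet (26 across, 7 hole), 170 mm along the same rim, is the wrong one; left and right vary.
- slim_tool: Slim tool, stays in the block: shank and guard as the stylus, but a straight handle only 10 mm thick; 139 mm tall in all. Origin: tip of its point, z up. The block is 75 x 225 mm, its holes in one row 80 mm apart; which tool is in which hole varies.
- knob_tool: Short tool, stays in the block: shank and guard as the stylus, but a short neck with a 30 mm ball on top; 117 mm tall in all. Origin: tip of its point, z up.

How it is judged (in metres and radians):
On the way:
1. the stylus's point is at least 20 mm below the wide eyelet's upper face, inside the eyelet, while the fingers still hold the stylus (z of stylus in the frame of eyelet below -0.02 m and horizontal distance between stylus and eyelet below 0.016 m and contact force between the fingers and stylus above 0.5 N), for 0.1 s.
At the end, for the whole second after the job is handed in: The stylus hangs at rest through the wide eyelet: its point within 16 mm of the eyelet's axis and at least 55 mm below its upper face (60 mm is fully home), upright within 10 degrees; the slim tool and the knob tool stand where they stood (within 25 mm) (horizontal distance between stylus and eyelet below 0.016 m and z of stylus in the frame of eyelet below -0.055 m and angle between stylus's own z axis and vertical below 0.175 rad and linear speed of stylus below 0.03 m/s and distance of each of slim_tool, knob_tool from where it was at the start of the episode below 0.025 m); the robot touches nothing.
It fails at once if one of the other two tools is lifted or knocked out of the block (moved more than 40 mm) (distance of any of slim_tool, knob_tool from where it was at the start of the episode above 0.04 m).
It fails at once if the stylus is dropped (it moves faster than 0.5 m/s while no finger touches it) (linear speed of stylus above 0.5 m/s and contact force between the fingers and stylus below 0.01 N).
It also fails if it takes over 32 s, if anything falls off the work surface, if the arm or the gripper's body presses on something with over 40 N, if the wrist force passes 120 N, or if a joint passes its speed limit or range.

## Robot

A 6-joint arm with a two-finger parallel gripper is mounted at the origin on the work surface. World frame = base frame: x ahead of the robot, y to its left, z up, the work surface at z = 0. Lengths are in mm, angles in rad, forces in N, time in s.
With the tool pointing down it reaches from about 325 to 925 mm from the base axis. Payload 3.1 kg.
Tool frame: the origin (TCP) lies between the finger pads; the fingertips stand 8 mm ahead of it and the grasp point (between the pads) lies 11 mm behind it; z points along the fingers, y is the line along which they close (so a half turn about z gives the same grasp; the last joint's range is limited). The gripper opens to 85 mm and grips with 20 to 120 N. Pads are 22 mm wide; open, the fingers measure 114 mm over their backs; the gripper's body (76 mm by 85 mm) begins 54 mm behind the grasp point. The pads swing forward as they close: fully open they stand 13 mm farther back than shut.
Start: joints at [1.219, 0.217, 1.613, -0, 1.311, -0.112], TCP at [148.423, 607.133, 239.3] pointing down, gripper open.
Joint ranges: [-2.75, 2.75], [-0.78, 2.1], [0.31, 2.55], [-1.13, 4.27], [0.13, 2.63], [-2.58, 2.58]. Speed limits (rad/s): [2.79, 2.79, 3.14, 3.14, 3.14, 3.14].

## Interface

Orientations are given as [roll, pitch, yaw] about the fixed x, y, z axes, in that order (R = Rz(yaw) Ry(pitch) Rx(roll)).
In Python, from station import env gives the robot as it stands. Calls block until the motion is done:
- env.movep(position, orientation): joint-space move of the TCP to a pose.
- env.move_l(position, max_speed=150, rotation=None, contact_N=None): straight line of the TCP; rotation=None keeps the orientation; max_speed is the mean speed in mm/s. With contact_N (N) it stops when the force on the tool has changed by that much, and returns True; else False.
- env.set_joints(angles): joint-space move.
- env.gripper_to(opening): finger opening in mm; the grip force is fixed at half the most; returns when the fingers have stopped.
- env.pause(seconds).
- env.inverse_kinematics(position, orientation): joint angles nearest the present ones, or None.
- env.get_image(name): name is "scene" or "top"; returns a dict with "frame" (420x560x3 uint8, blue, green, red), "fx", "fy", "cx", "cy" (pixels), "origin" and "orientation" of the camera in the world. Camera axes: x right, y down, z forward; pixel columns grow to the right and rows downward; lengths in mm; the calibration is good to about 2 mm. A picture is of the moment at which its call begins. There is no depth.
A pose or a line that the arm cannot do raises env.MotionError and nothing moves.
- env.job_done(): hands the job in; it is judged then, once.
Trained networks look in a picture, given as the dict that the camera call returned (one of the last four; its "shot" number tells which), for a name from the list of things; names that differ only in an ending like _2 or _b are one class to them, and where a whole thing is asked for, a point or a joint stands for the part that bears it (a point fixed in the world has none). Each returns a list of dicts, best first, with "conf" (0 to 1); they miss things now and then, are a little off and sometimes report something else, mostly with a low value. They report only what shows in the picture. A call takes as long as a camera call.
- env.cut_out(picture, thing): "mask" (420x560 bool, what is visible of it) and "bbox" ([centre column, centre row, width, height] in pixels, round what is visible of it).
- env.spot_point(picture, thing): "xy" ([column, row] in pixels: a listed point, or the origin of a listed thing).
Readings, each from a call of its own:
- env.read_time_s(): time.
- env.read_joint_pos(): joint angles.
- env.read_qd(): joint speeds.
- env.read_joint_torque(): joint torques, N m.
- env.read_tool_pos(): TCP position.
- env.read_orientation(): TCP orientation.
- env.read_force(): force on the tool from outside, world axes, zero at the start.
- env.read_moment(): the same for the moment, N m.
- env.read_opening(): finger opening in mm.
- env.read_gripper_force(): force on a finger pad.
Only numpy, scipy, OpenCV 4.12 (cv2) and the standard library are available. Lean on these libraries where they do the work, as an engineer would, in place of code of your own. Each camera call takes 0.05 s, during which the arm holds its last target. There are 200 camera calls.

## Working session

There is one attempt and no reset: what is moved stays moved. The work goes in short steps, each a Python script; the robot and the scene stay as the last script left them, time stands still between calls to the robot, and variables do not carry over. Pictures are saved under pics/ and viewed, at most 10 in all, crops included, and the job is handed in when it is done.

```bash
mkdir -p pics; cat > h.py <<'E'
import numpy as np, cv2
from scipy.spatial.transform import Rotation as R
from station import env
def rot(p):
    o=np.array(p["orientation"],float)
    return o if o.shape==(3,3) else R.from_euler('xyz',o).as_matrix()
def at_z(p,uv,z):
    d=rot(p)@np.array([(uv[0]-p["cx"])/p["fx"],(uv[1]-p["cy"])/p["fy"],1]); o=np.array(p["origin"],float)
    return o+d*(z-o[2])/d[2]
def proj(p,X):
    c=rot(p).T@(np.array(X,float)-np.array(p["origin"])); return np.array([p["cx"]+p["fx"]*c[0]/c[2],p["cy"]+p["fy"]*c[1]/c[2]])
E
python3 - <<'E'
from h import *
P={n:env.get_image(n) for n in("top","scene")}
cv2.imwrite("pics/a.png",cv2.resize(np.hstack([P["top"]["frame"],P["scene"]["frame"]]),(800,300)))
cv2.imwrite("pics/t.png",P["top"]["frame"])
for n,p in P.items():
    print(n,p["origin"],p["orientation"],p["fx"])
    for t,z in(("stylus",6),("slim_tool",6),("knob_tool",6),("eyelet",85)):
        for d in env.spot_point(p,t)[:3]: print(t,"pt",d["xy"],round(d["conf"],2),at_z(p,d["xy"],z).round(1))
        if t!="eyelet":
            for d in env.cut_out(p,t)[:2]: print(t,"cut",np.round(d["bbox"],1),round(d["conf"],2))
E
```

```text
top [406.19435965  31.33640875 866.55166227] [-2.99601644  0.03450012 -1.58934945] 428.72191108720006
stylus pt [139.6, 203.6] 0.85 [540.1 348.6   6. ]
stylus cut [121.6 199.2  39.7  26.4] 0.7
slim_tool pt [177.6, 198.0] 0.7 [549.9 270.    6. ]
slim_tool cut [169.6 191.7  27.2  23.3] 0.9
knob_tool pt [213.6, 191.8] 0.9 [560.9 195.8   6. ]
knob_tool cut [210.9 184.8  27.2  24.3] 0.57
eyelet pt [364.7, 193.7] 0.85 [536.3 -98.5  85. ]
eyelet pt [142.4, 205.5] 0.67 [524.1 314.1  85. ]
scene [ 986.77218333 -165.47947307  837.14742695] [-2.55878629 -0.01120321  1.1755572 ] 484.2854305468114
stylus pt [425.6, 179.9] 0.83 [534.6 347.2   6. ]
stylus cut [437.9 148.4  24.9  42.8] 0.97
slim_tool pt [393.3, 197.4] 0.92 [548.2 260.7   6. ]
slim_tool cut [403.4 171.2  23.5  33.2] 0.84
knob_tool pt [365.5, 211.3] 0.83 [556.9 191.    6. ]
knob_tool cut [370.1 192.7  22.4  29.8] 0.6
eyelet pt [223.4, 228.8] 0.94 [534.1 -97.4  85. ]
eyelet pt [397.7, 197.7] 0.46 [593.6 227.5  85. ]
```

View pics/t.png

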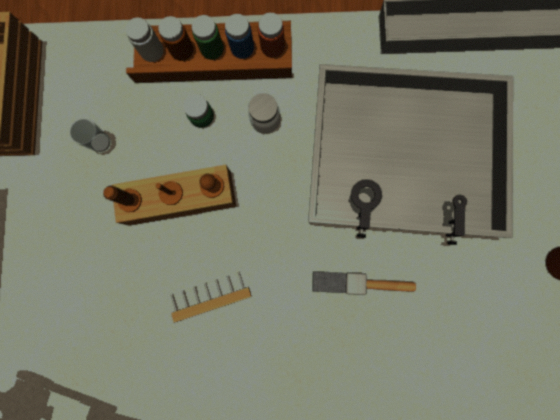

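View pics/a.png

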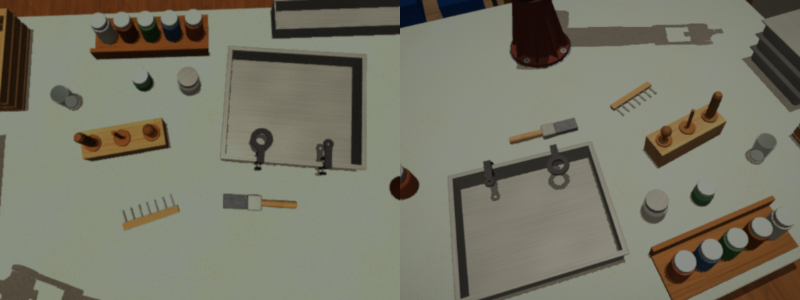

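The top view shows the stylus at the left hole (handle top about (110,190)), the slim tool in the middle (165,190) and the knob tool at right (211,184). The wide eyelet is at (366,195) and the small one near (458,203). Next I fit the silhouettes and approach.

```bash
cat >> h.py <<'E'
from scipy.optimize import minimize
def cyl(p,T,A,r,z0,z1):
    a=np.linspace(0,2*np.pi,24); pts=np.array([proj(p,np.array(T)+A*z+np.array([r*np.cos(t),r*np.sin(t),0])) for z in(z0,z1) for t in a])
    return cv2.convexHull(pts.astype(np.float32))
def sil(p,T,A,S=4):
    m=np.zeros((420*S,560*S),np.uint8)
    for r,z0,z1 in((23,60,66),(6,66,76),(13,75,148),(8,148,156)):
        cv2.fillConvexPoly(m,np.round(cyl(p,T,A,r,z0,z1)*S).astype(np.int32),1)
    return cv2.resize(m.astype(np.float32),(560,420),interpolation=cv2.INTER_AREA)
def fit(views,T0,tilt=False):
    A0=np.array([0,0,1.])
    def f(v):
        c=0
        for p,m in views: s=sil(p,[v[0]*10,v[1]*10,T0[2]],A0); c+=np.abs(s-m).sum()/m.sum()
        return c
    r=minimize(f,np.array(T0[:2])/10,method="Nelder-Mead",options=dict(initial_simplex=np.array(T0[:2])/10+np.array([[-.6,-.6],[.8,0],[0,.8]]),xatol=.02)); return r.x*10,r.fun
E
python3 - <<'E'
from h import *
V=[]
for n in("top","scene"):
    p=env.get_image(n); d=env.cut_out(p,"stylus")[0]; V.append((p,d["mask"].astype(np.float32))); print(n,d["bbox"],d["conf"],fit(V[-1:],[538,348,6]))
print("both",fit(V,[538,348,6]))
# eyelet: dark ring fit
for p,_ in V:
    c=proj(p,[535,-98,85]).astype(int); g=p["frame"].max(2)
    cr=p["frame"][c[1]-30:c[1]+30,c[0]-30:c[0]+30].copy()
    best=[]
    for x in np.arange(523,548,1.):
        for y in np.arange(-110,-86,1.):
            a=np.linspace(0,6.28,24)
            ring=[proj(p,[x+22*np.cos(t),y+22*np.sin(t),85]) for t in a]
            hole=[proj(p,[x+r*np.cos(t),y+r*np.sin(t),85]) for t in a[::2] for r in (8,)]
            out=[proj(p,[x+35*np.cos(t),y+35*np.sin(t),85]) for t in a]
            s=lambda q: cv2.remap(g.astype(np.float32),np.float32(q)[None,:,0],np.float32(q)[None,:,1],1).mean()
            best.append((s(hole)+s(out)-2*s(ring),x,y))
    best.sort(reverse=True); print("eye",np.array(best[:6]).mean(0))
print(env.read_orientation(),env.read_opening())
for yaw in np.radians([7.5+90,7.5-90,0,90,180,-90]): 
    print(yaw,[ (lambda q: None if q is None else np.round(q,2))(env.inverse_kinematics(P,[np.pi,0,yaw])) for P in([538,348,130],[535,-98,250])])
E
```

```text
top [123.2, 197.0, 34.9, 26.0] 0.6 (array([537.7426393 , 345.56500506]), np.float64(0.04263005778193474))
scene [437.9, 148.9, 32.5, 45.1] 0.58 (array([537.00385994, 347.52179781]), np.float64(0.05317540466785431))
both (array([538.04654591, 346.12408088]), np.float64(0.12734438478946686))
eye [134.98260244 531.         -97.5       ]
eye [  74.26102193  542.5        -103.5       ]
[ 3.14158217e+00 -6.62846602e-06  2.90179867e+00] 85.57855833344003
1.7016960206944713 [array([ 0.46,  0.36,  1.66, -0.  ,  1.13,  0.33]), array([-0.31,  0.04,  1.79,  0.  ,  1.31, -0.44])]
-1.4398966328953218 [None, None]
0.0 [array([ 0.46,  0.36,  1.66, -0.  ,  1.13,  2.04]), array([-0.31,  0.04,  1.79, -0.  ,  1.31,  1.26])]
1.5707963267948966 [array([ 0.46,  0.36,  1.66, -0.  ,  1.13,  0.46]), array([-0.31,  0.04,  1.79,  0.  ,  1.31, -0.31])]
3.141592653589793 [array([ 0.46,  0.36,  1.66,  0.  ,  1.13, -1.11]), array([-0.31,  0.04,  1.79,  0.  ,  1.31, -1.88])]
-1.5707963267948966 [None, None]
```

```bash
python3 - <<'E'
from h import *
yaw=np.radians(97.5)
env.gripper_to(60)
env.movep([538,346.5,240],[np.pi,0,yaw])
print(env.move_l([538,346.5,114],150,contact_N=8))
env.gripper_to(15); print(env.read_opening(),env.read_gripper_force(),env.read_tool_pos(),env.read_time_s(),env.read_force())
p=env.get_image("top"); q=env.get_image("scene")
cv2.imwrite("pics/g.png",np.hstack([cv2.resize(p["frame"][120:300,40:240],(400,360)),cv2.resize(q["frame"][80:260,330:530],(400,360))]))
E
```

```text
False
24.77312474655006 58.52375417947769 [538.71826536 346.88100849 115.34852879] 4.4833 [-1.01557944 -0.58667386  3.53817949]
```

View pics/g.png

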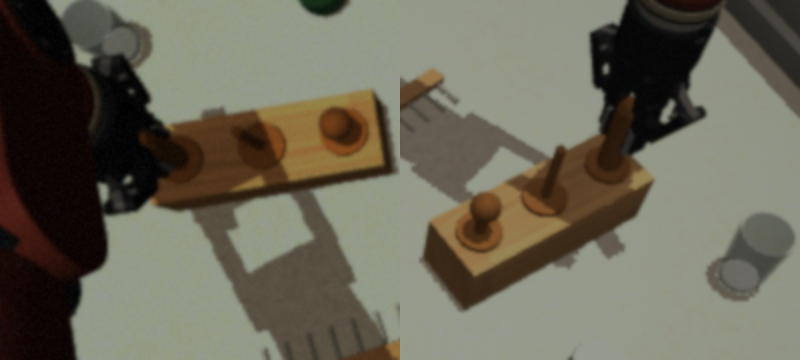

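The gripper straddles the thick handle, at about (625,120) in the right crop, and reads 24.8 mm opening with 58 N, so the stylus is held. I'll lift it, carry it over the eyelet and check.

```bash
python3 - <<'E'
from h import *
yaw=np.radians(97.5)
t=env.read_tool_pos()
env.move_l([t[0],t[1],t[2]+155],150)
print(env.read_opening(),env.read_tool_pos(),env.read_force(),env.read_time_s())
env.movep([535,-98,t[2]+155],[np.pi,0,yaw])
env.move_l([535,-98,225],120)
tp=env.read_tool_pos(); print(tp,env.read_time_s(),env.read_opening())
out=[]
for n in("top","scene"):
    p=env.get_image(n)
    for th in("stylus","eyelet"):
        for d in env.spot_point(p,th)[:2]: print(n,th,d["xy"],round(d["conf"],2),at_z(p,d["xy"],85 if th=="eyelet" else tp[2]-108).round(1))
    print("proj tip",proj(p,[*tp[:2],tp[2]-108]))
    c=proj(p,[535,-98,120]).astype(int); out.append(cv2.resize(p["frame"][c[1]-75:c[1]+75,c[0]-75:c[0]+75],(400,400),interpolation=cv2.INTER_CUBIC))
    for d in env.cut_out(p,"stylus")[:1]: print("cut",d["bbox"],d["conf"])
cv2.imwrite("pics/e.png",np.hstack(out))
E
```

```text
24.80919030047454 [537.91262654 346.45397989 268.5585867 ] [ 0.13571292  0.10140361 -0.77400202] 5.775
[535.0985451  -97.53758826 224.84917863] 7.9333 24.57586935871136
proj tip [367.04698524 191.36444401]
scene stylus [223.0, 219.7] 0.57 [535.5 -95.2 116.8]
scene eyelet [222.5, 227.8] 0.73 [531.5 -98.3  85. ]
proj tip [221.63030506 219.97084374]
cut [218.2, 196.6, 25.1, 48.0] 0.84
```

View pics/e.png

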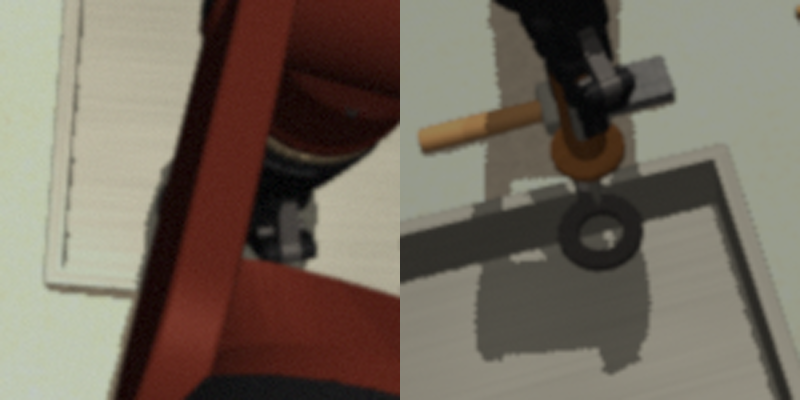

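The scene crop shows the point hanging just behind the ring: ring centre at crop (600,234), guard centre at (587,148). Now I turn both into positions, and also take the hole blob from the first top picture.

```bash
python3 - <<'E'
from h import *
p=env.get_image("scene"); tp=env.read_tool_pos()
c=proj(p,[535,-98,120]).astype(int); px=lambda u,v:(c[0]-75+u*.375-.3,c[1]-75+v*.375-.3)
print("ring",px(200,234),at_z(p,px(200,234),83).round(1),"guard",at_z(p,px(187,148),tp[2]-108+64).round(1),tp, "proj guard exp",proj(p,[*tp[:2],tp[2]-108+64]),px(187,148))
# dark ring, scene
def ringfit(img,c0,p):
    g=img.max(2); x,y=np.round(c0).astype(int); k=g[y-22:y+23,x-22:x+23]
    th,_=cv2.threshold(k,0,255,cv2.THRESH_OTSU); n,l,s,ce=cv2.connectedComponentsWithStats((k>th).astype(np.uint8))
    for i in range(1,n): print("blob",s[i,4],ce[i]+[x-22,y-22],at_z(p,ce[i]+[x-22,y-22],81).round(1))
q=env.get_image("top")
ringfit(cv2.imread("pics/t.png"),(366,195),q); print(); ringfit(p["frame"],px(200,234),p)
im=cv2.imread("pics/t.png")[165:225,335:395]
cv2.imwrite("pics/r.png",np.hstack([cv2.resize(im,(400,400),interpolation=cv2.INTER_CUBIC),cv2.resize(p["frame"][c[1]-30:c[1]+30,c[0]-30:c[0]+30],(400,400),interpolation=cv2.INTER_CUBIC)])); print(c)
E
```

```text
ring (np.float64(220.7), np.float64(231.45)) [ 536.3 -103.5   83. ] guard [534.1 -99.9 181.4] [535.18687684 -98.09472126 225.44448906] proj guard exp [217.09442432 199.34441224] (np.float64(215.825), np.float64(199.2))
blob 1081 [366.92229417 193.02312673] [ 538.2 -103.3   81. ]
blob 79 [363.94936709 197.2278481 ] [530.4 -97.5  81. ]

blob 105 [204.3047619 213.1047619] [ 486.4 -119.    81. ]
blob 7 [214. 209.] [484.5 -99.8  81. ]
blob 52 [228.59615385 210.25      ] [497.3 -75.6  81. ]
blob 648 [223.47530864 244.63271605] [ 562.7 -107.2   81. ]
blob 72 [221.91666667 233.20833333] [ 539.4 -102.4   81. ]
[221 219]
```

View pics/r.png

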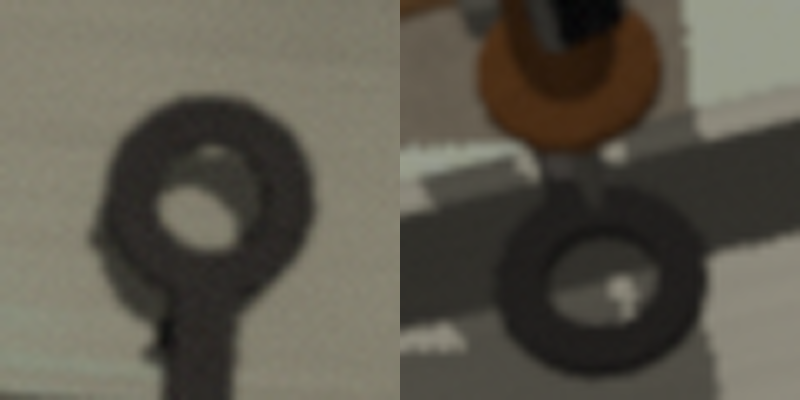

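The left crop has the ring centre at (211,196), and the right crop has it at (602,280). I'll convert both.

```bash
python3 - <<'E'
from h import *
p=env.get_image("scene"); q=env.get_image("top")
for z in(81,85): print(at_z(q,(366.2,194.0),z).round(1),at_z(p,(220.9,230.6),z).round(1))
E
```

```text
[ 536.4 -101.9   81. ] [ 533.6 -102.4   81. ]
[ 535.7 -101.2   85. ] [ 536.  -102.8   85. ]
```

```bash
python3 - <<'E'
from h import *
env.move_l([536,-100.3,225],80)
print(env.move_l([536,-100.3,150],60,contact_N=6),env.read_tool_pos(),env.read_force(),env.read_time_s())
p=env.get_image("scene")
cv2.imwrite("pics/d.png",cv2.resize(p["frame"][170:270,170:270],(500,500),interpolation=cv2.INTER_CUBIC))
E
```

```text
False [ 536.4758972  -100.45064928  150.61669936] [ 0.36577913 -0.41374951 -0.81383859] 10.1833
```

View pics/d.png

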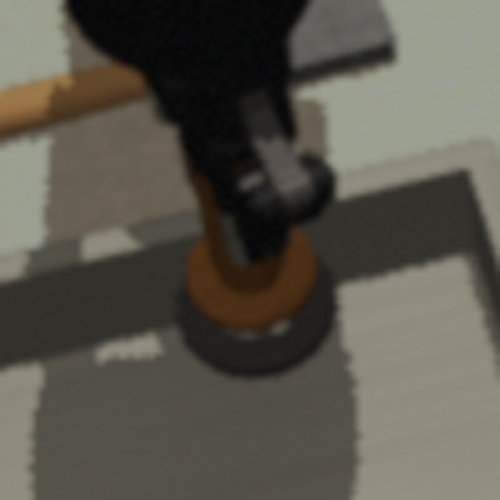

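The guard at (252,280) sits centred above the ring at (256,305), and the shank is in the hole with no contact. I'll lower it to contact and release.

```bash
python3 - <<'E'
from h import *
env.move_l([536,-100.3,138],40,contact_N=6)
hit=env.move_l([536,-100.3,126],12,contact_N=5)
t=env.read_tool_pos(); print(hit,t,env.read_force(),env.read_opening(),env.read_time_s())
p=env.get_image("scene")
cv2.imwrite("pics/f.png",cv2.resize(p["frame"][170:270,170:270],(500,500),interpolation=cv2.INTER_CUBIC))
E
```

```text
True [ 536.21195482 -100.40137342  134.35168415] [-0.85889047 -0.54159081  3.70950151] 24.716978470247717 11.2
```

View pics/f.png

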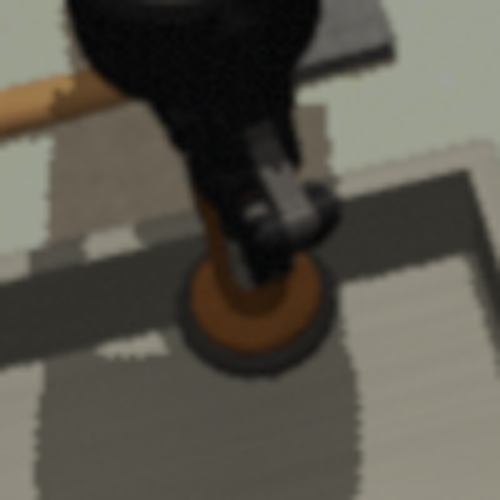

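The guard rests on the ring, centred at (255,302), and contact came at the expected height. Releasing and retreating.

```bash
python3 - <<'E'
from h import *
env.gripper_to(45); t=env.read_tool_pos()
env.move_l([t[0],t[1],t[2]+130],100); env.pause(0.3)
p=env.get_image("scene")
for d in env.cut_out(p,"stylus")[:1]: print(d["conf"],fit([(p,d["mask"].astype(np.float32))],[536,-101,25]))
print(env.read_force(),env.read_time_s())
cv2.imwrite("pics/z.png",cv2.resize(p["frame"][110:270,170:450],(784,448),interpolation=cv2.INTER_CUBIC))
E
```

```text
0.93 (array([ 535.11317933, -101.17109334]), np.float64(0.11333892494440079))
[-0.10455446  1.25374941 -0.29508677] 13.425
```

View pics/z.png

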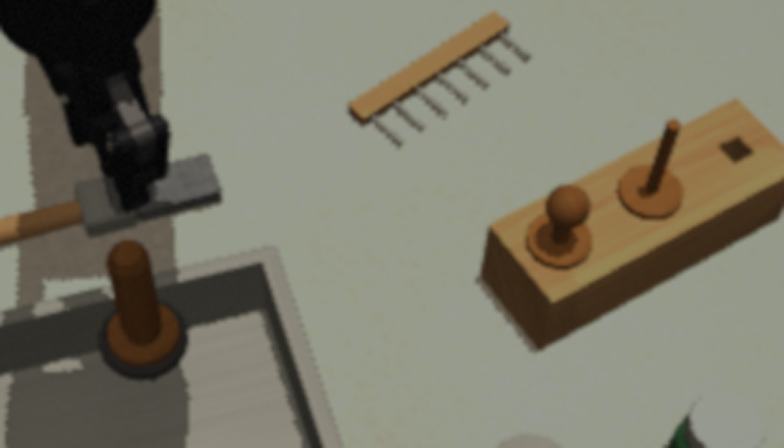

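The stylus stands upright and fully seated in the wide eyelet at (142,335). The gripper is clear of it, and the knob tool (560,240) and slim tool (650,190) are still in the block.

```bash
python3 -c "
from station import env
print(env.job_done())"
```

```text
the job is handed in; nothing more can be done
None
```

The stylus hangs fully seated and upright in the wide eyelet with the gripper clear, the slim and knob tools still stand in the block, and the job was handed in shortly after 13.4 s on the robot's clock; no verdict was returned.

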